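# Put together the tiered cake stand

### The arm

A 6-joint arm with a two-finger parallel gripper is mounted at the origin on a cart in front of the work surface, level with it; the furniture and walls round the work are solid. World frame = base frame: x ahead of the robot, y to its left, z up, the work surface at z = 0. Lengths are in m, angles in rad, forces in N, time in s.
With the tool pointing down it reaches from about 0.3 to 0.75 m from the base axis. Payload 8.5 kg.
Tool frame: the origin (TCP) lies between the finger pads; the fingertips stand ctrl.finger_overhang ahead of it and the grasp point (between the pads) is the TCP (ctrl.finger_overhang is the distance from the TCP to the fingertips, in m); z points along the fingers, y is the line along which they close (so a half turn about z gives the same grasp; the last joint's range is limited). The gripper opens to 88 mm and grips with 3 to 60 N. Pads are 18 mm wide; open, the fingers measure 123 mm over their backs; the gripper's body (75 mm by 187 mm) begins 45 mm behind the grasp point.
Start: joints at [-1.339, 0.381, 1.297, -0, 1.464, -0.215], TCP at [0.238, -0.496, 0.258] pointing down, gripper open.
Joint ranges: [-3.11, 3.11], [-0.89, 2.33], [0.22, 2.48], [-1.42, 4.56], [0.17, 2.85], [-2.88, 2.88]. Speed limits (rad/s): [2.39, 2.39, 3.14, 3.14, 3.14, 3.14].

### API

Orientations are given as a rotation vector (axis times angle).
In Python, from plant import ctrl gives the robot as it stands.
- The arm moves only by the tool apply_moves, never from a script. Its argument "motion" is one flat list of numbers, 5 for each row, row after row: the finger opening in cm, from 0 to 8.81, then the shift along the tool's x, y, z in cm, then the turn about the tool's z in degrees. In form: [jaw, dx, dy, dz, spin, jaw, dx, dy, dz, spin, ...]. A call has 1 to 10 rows; each row is the pose to reach, as a shift and turn from the pose commanded when the call began, along the tool's axes at that moment; what a row does not reach only later rows make up. A row lasts 1/12 s, in which the tool goes at most 41.7 mm and 7.16 degrees, less where a joint would pass 70% of its speed; a pose out of reach is approached as far as the arm can. A call with a gripper value outside its range is refused whole. The fingers move at their own pace and stop on an object; "squeeze" is the grip in N (left out, the last holds). Time passes only in rows, so rows that repeat a pose let the fingers close. It gives the time, the measured TCP pose, the force and the opening at its end, in the units of the state.
- ctrl.get_obs(): the state, without advancing time (a new reading comes with each control period).
- ctrl.get_image(name): name is "scene" or "side" or "wrist"; returns (picture, depth): 420x560x3 uint8, blue, green, red; 420x560 float32, m along the optical axis (not along the pixel's ray), 0 where there is no reading.
- ctrl.calibration(name): a dict with "mtx" (3x3 intrinsics, pixels), "dist" ([k1, k2, p1, p2, k3] as OpenCV has them; the pictures are not rectified), "world_from_camera" (4x4, takes a point from camera to world coordinates); the wrist camera has in their place "tool_from_camera" (4x4, takes a point from camera to tool coordinates, whose origin is the TCP and whose axes are the flange's). Camera axes: x right, y down, z forward; pixel columns grow to the right and rows downward; lengths in m; the calibration is good to about 2 mm. A picture is of the moment at which its call begins: read the wrist's pose just before it. calibration takes no time and is no camera call.
- ctrl.finish_job(): hands the job in, once; it reports no verdict.
The state is a dict: "time_s": time; "joint_pos": joint angles; "joint_vel": joint speeds; "effort": joint torques, N m; "tool_pos": TCP position; "eef_rot": TCP orientation; "wrist_force": force on the tool from outside, world axes, zero at the start; "ft_torque": the same for the moment, N m; "width": opening from 0.0 (shut) to 1.0 (fully open).
Only numpy, scipy, OpenCV 4.12 (cv2) and the standard library are available. Lean on these libraries where they do the work, as an engineer would, in place of code of your own. Each camera call takes 0.05 s, during which the arm holds its last target. There are 200 camera calls.

### The job

Put the two-tier cake stand together where it stands: slide the taller of the two steel spacer tubes over the upright rod, all the way down onto the nut of the lower plate, then set the upper plate over the rod so that it rests level on the tube. Lower each piece gently all the way down, never letting it fall down the rod, and leave the lower plate, the short tube, the ring handle (it is screwed on later) and everything else where they are.

Things in the scene. Friction and masses are not known exactly. Their poses are not given: they have to be found in the camera images.
- stand_base: lower part of the stand, loose: round white ceramic plate, 200 mm across, 22 mm high at the rim, floor 9 mm above the worktop; at its centre a steel nut (34 mm across, top at 15 mm) carries an upright 10 mm steel rod whose tip is 124 mm above the worktop. Origin: centre of the underside; z up along the rod.
- rod_tip (a point): the tip of the rod, on its axis, 124 mm above the worktop; the last 5 mm taper from 10 to 5 mm diameter.
- tall_tube: taller spacer tube: steel, 26 mm outside diameter, 13 mm bore right through, 75 mm long, 0.12 kg, standing upright; both ends alike. Origin: centre of its lower end; z along the tube. Home on the nut, the rod projects 34 mm above it, up between the fingers, so grip it near its upper end.
- tall_tube_mid (a point): the middle of the tall tube on its axis, 37.5 mm from either end.
- short_tube: the shorter spacer tube, not used now: same steel, 26 mm outside, 13 mm bore, 45 mm long, standing upright. Origin: centre of its lower end.
- upper_plate: upper plate: white ceramic, 150 mm across, 20 mm high, 0.3 kg, lying on its foot ring (inside 72 mm). Origin: centre, level with the foot's bottom; z up. Floor: top 10 mm above origin, underside (bears on the tube) 4 mm, flat to 50 mm from the centre. Hole 13 mm in a steel collar, 30 mm outside, top 26 mm above origin: grip it from above. Home: origin 86 mm above worktop, rod 12 mm out of collar.
- ring_handle: steel ring handle of the stand, 59 mm high, standing on its 26 mm wide nut; not used now. Origin: centre of the underside.
- salt_shaker: bystander: glass salt shaker with a steel cap, 44 mm across, 90 mm high. Origin: centre of the underside.
Not all that is in view belongs to the job. There is more than one size of the upper_plate; the job needs the smaller.

How it is judged:
On the way:
1. the tall tube stands on the nut of the lower plate with the rod through it (z of tall_tube_mid in the frame of stand_base between 0.0495 and 0.0555 m and horizontal distance between tall_tube_mid and rod_tip below 0.005 m and angle between the z axis of tall_tube_mid and the z axis of stand_base, either way round below 0.05 rad), for 0.2 s.
At the end, for the whole second after the job is handed in: Tall tube home on the nut, rod through it (height within 3 mm, axis within 5 mm and 0.05 rad); upper plate resting on the tube, rod through its collar (height within 3 mm, centre within 5 mm, level within 0.05 rad); lower plate level and within 40 mm of its start; all three at rest (all of step 1 and z of upper_plate in the frame of stand_base between 0.083 and 0.089 m and horizontal distance between upper_plate and rod_tip below 0.005 m and angle between each of upper_plate, stand_base's own z axis and vertical below 0.05 rad and distance of stand_base from where it was at the start of the episode below 0.04 m and linear speed of each of stand_base, tall_tube, upper_plate below 0.02 m/s); the robot touches nothing.
It fails at once if the lower plate is shoved more than 4 cm (distance of stand_base from where it was at the start of the episode above 0.04 m).
It fails at once if the tall tube is let fall down the rod (faster than 0.45 m/s, a drop of about 1 cm) (horizontal distance between tall_tube_mid and rod_tip below 0.01 m and z of tall_tube_mid in the frame of stand_base below 0.158 m and linear speed of tall_tube above 0.45 m/s).
It fails at once if the upper plate is let fall down the rod (faster than 0.45 m/s, a drop of about 1 cm) (horizontal distance between upper_plate and rod_tip below 0.01 m and z of upper_plate in the frame of stand_base below 0.12 m and linear speed of upper_plate above 0.45 m/s).
It fails at once if the short tube, the ring handle or the salt shaker is moved more than 3 cm (distance of any of short_tube, ring_handle, salt_shaker from where it was at the start of the episode above 0.03 m).
It also fails if it takes over 56 s, if anything falls off the work surface, if the arm or the gripper's body presses on something with over 40 N, if the wrist force passes 120 N, or if a joint passes its speed limit or range.

## Working session

There is one attempt and no reset: what is moved stays moved. The work goes in short steps, Python scripts to look and compute and a tool call to move; the robot and the scene stay as the last step left them, time stands still between calls to the robot, and variables do not carry over. Pictures are saved under pics/ and viewed, on a budget of 10 in all, crops included, one or two more only if the job needs it, and the job is handed in when it is done.

Besides the shell and the picture viewer there is one more tool, called after ">>>" as name(argument=value, ...) on one line, values as JSON. apply_moves: Moves the arm, as the interface text tells. Its arguments: {"type":"object","properties":{"motion":{"type":"array"},"squeeze":{"type":"number"}},"required":["motion"]}

```bash
ls; mkdir -p pics; cat > h.py <<'E'
import numpy as np, cv2
from plant import ctrl
from scipy.spatial.transform import Rotation as R
def cam(name):
    o=ctrl.get_obs(); im,d=ctrl.get_image(name); c=ctrl.calibration(name)
    K=np.array(c["mtx"]);D=np.array(c["dist"])
    if name=="wrist":
        T=np.eye(4);T[:3,:3]=R.from_rotvec(o["eef_rot"]).as_matrix();T[:3,3]=o["tool_pos"]
        W=T@np.array(c["tool_from_camera"])
    else: W=np.array(c["world_from_camera"])
    return im,d,K,D,W
def ray(uv,K,D,W,z):
    p=cv2.undistortPoints(np.array(uv,float).reshape(-1,1,2),K,D).reshape(-1,2)
    v=np.c_[p,np.ones(len(p))]@W[:3,:3].T
    return W[:3,3]+v*((z-W[2,3])/v[:,2])[:,None]
def cloud(d,K,D,W):
    vv,uu=np.mgrid[:d.shape[0],:d.shape[1]]
    p=cv2.undistortPoints(np.stack([uu,vv],-1).reshape(-1,1,2).astype(float),K,D).reshape(-1,2)
    P=np.c_[p,np.ones(len(p))]*d.reshape(-1,1)
    return (P@W[:3,:3].T+W[:3,3]).reshape(*d.shape,3)
def proj(P,K,D,W):
    I=np.linalg.inv(W); return cv2.projectPoints(np.array(P,float).reshape(-1,1,3),cv2.Rodrigues(I[:3,:3])[0],I[:3,3],K,D)[0].reshape(-1,2)
E
python3 - <<'E'
from h import *
o=ctrl.get_obs();print(o, ctrl.finger_overhang)
for n in("scene","side"):
    im,d,K,D,W=cam(n); cv2.imwrite(f"pics/{n}0.png",im); np.savez(f"{n}0.npz",im=im,d=d,K=K,D=D,W=W); print(n,W.round(3).tolist(),(d>0).mean())
E
```

```text
pics
{'time_s': 0.0, 'joint_pos': array([-1.33931900e+00,  3.81177945e-01,  1.29823721e+00, -3.43024187e-05,
        1.46360514e+00, -2.15339817e-01]), 'joint_vel': array([ 0.00042513,  0.00057673, -0.0021623 , -0.00044081,  0.00020926,
        0.00032945]), 'effort': array([ 3.29369199e-03, -4.37914824e+01, -2.24552894e+01,  7.15361279e-02,
        3.52058199e-02, -8.93765787e-05]), 'tool_pos': array([ 0.23756517, -0.49576747,  0.25715539]), 'eef_rot': array([-3.06212445e+00, -6.95724243e-01,  7.16286374e-05]), 'wrist_force': array([-0.34824311, -0.2778736 , -0.75682336]), 'ft_torque': array([0.04564774, 0.00745307, 0.01614008]), 'width': 1.0005866885953378} 0.019
scene [[-0.628, -0.389, 0.674, -0.349], [-0.778, 0.326, -0.537, 0.781], [-0.011, -0.862, -0.507, 0.728], [0.0, 0.0, 0.0, 1.0]] 0.9960841836734694
side [[0.973, -0.104, 0.205, 0.191], [-0.229, -0.481, 0.846, -1.138], [0.011, -0.87, -0.492, 0.837], [0.0, 0.0, 0.0, 1.0]] 0.8798256802721088
```

View pics/scene0.png

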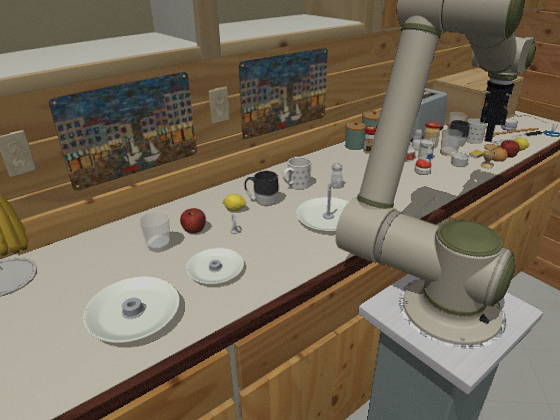

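View pics/side0.png

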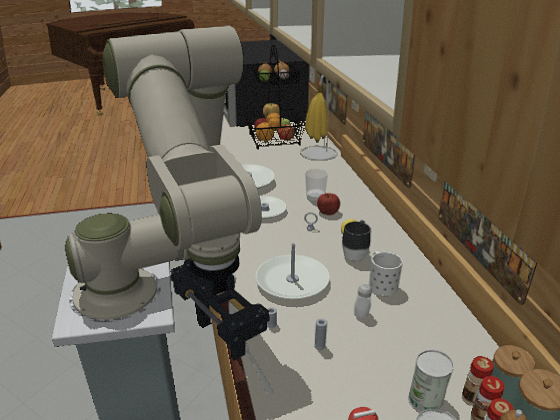

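The scene view shows the stand base at (328,212), the small plate at (215,266), a larger plate at (133,309), the ring handle at (234,225) and the salt shaker at (337,175). The side view shows the rod at (293,262), the tube candidates at (320,333) and (272,317, next to the gripper), and the shaker at (363,302). Next I'll measure these from depth.

```bash
python3 - <<'E'
from h import *
for n,pts in (("side",[("rod",293,248),("tubeA",320,322),("tubeB",272,312),("shaker",363,292),("plateS",268,207),("ring",311,222),("plateL",255,178)]),("scene",[("plateS",215,266),("plateL",133,309),("base",330,213),("ring",234,228),("shk",337,172)])):
    z=np.load(n+"0.npz");d=z["d"];C=cloud(d,z["K"],z["D"],z["W"])
    for nm,u,v in pts: print(n,nm,C[v,u].round(3))
    H=C[...,2]
    # objects: blobs above table by 12mm
    m=((H>0.012)&(H<0.14)&(C[...,0]>0.05)&(C[...,0]<0.9)&(abs(C[...,1])<0.75)).astype(np.uint8)
    k,l,s,c=cv2.connectedComponentsWithStats(m)
    for i in range(1,k):
        if s[i,4]>60:
            P=C[l==i]; print(n,c[i].round(),s[i,4],"min",P.min(0).round(3),"max",P.max(0).round(3))
z=np.load("side0.npz"); cv2.imwrite("pics/crop1.png",cv2.resize(z["im"][200:400,220:420],None,fx=3,fy=3,interpolation=cv2.INTER_CUBIC))
E
```

```text
side rod [ 0.475 -0.063  0.113]
side tubeA [ 0.477 -0.308  0.07 ]
side tubeB [ 0.385 -0.22   0.044]
side shaker [ 0.607 -0.236  0.078]
side plateS [0.491 0.34  0.019]
side ring [0.614 0.241 0.001]
side plateL [0.492 0.586 0.013]
side [318. 134.] 178 min [0.746 0.714 0.078] max [0.818 0.75  0.14 ]
side [478. 319.] 11916 min [ 0.696 -0.703  0.012] max [0.9  0.75 0.14]
side [260. 174.] 347 min [0.455 0.482 0.012] max [0.562 0.696 0.039]
side [321. 191.] 963 min [0.639 0.253 0.012] max [0.726 0.462 0.095]
side [275. 205.] 129 min [0.46  0.274 0.012] max [0.553 0.426 0.023]
side [311. 219.] 62 min [0.583 0.193 0.012] max [0.622 0.221 0.058]
side [356. 238.] 993 min [ 0.645 -0.019  0.012] max [0.729 0.152 0.099]
side [293. 272.] 1174 min [ 0.376 -0.158  0.012] max [0.576 0.045 0.124]
side [149. 266.] 1305 min [ 0.05  -0.082  0.012] max [0.208 0.046 0.14 ]
side [379. 280.] 1653 min [ 0.59  -0.252  0.012] max [ 0.75  -0.062  0.094]
side [272. 315.] 129 min [ 0.372 -0.229  0.013] max [ 0.396 -0.2    0.047]
side [321. 332.] 300 min [ 0.465 -0.329  0.012] max [ 0.492 -0.301  0.077]
side [431. 3
[... 466 characters left out ...]
] 127 min [ 0.403 -0.75   0.012] max [ 0.473 -0.69   0.042]
scene [325. 197.] 767 min [ 0.391 -0.238  0.012] max [0.629 0.047 0.124]
scene [263. 186.] 810 min [ 0.643 -0.01   0.012] max [0.729 0.092 0.099]
scene [234. 202.] 270 min [0.677 0.114 0.012] max [0.736 0.171 0.056]
scene [193. 220.] 510 min [0.648 0.266 0.012] max [0.714 0.338 0.065]
scene [155. 229.] 986 min [0.636 0.379 0.012] max [0.724 0.461 0.094]
scene [384. 261.] 1633 min [ 0.05  -0.021  0.012] max [0.265 0.136 0.14 ]
scene [215. 263.] 563 min [0.402 0.277 0.012] max [0.554 0.428 0.024]
scene [215. 265.] 103 min [0.461 0.337 0.012] max [0.505 0.367 0.027]
scene [131. 309.] 4556 min [0.348 0.481 0.012] max [0.564 0.697 0.039]
```

View pics/crop1.png

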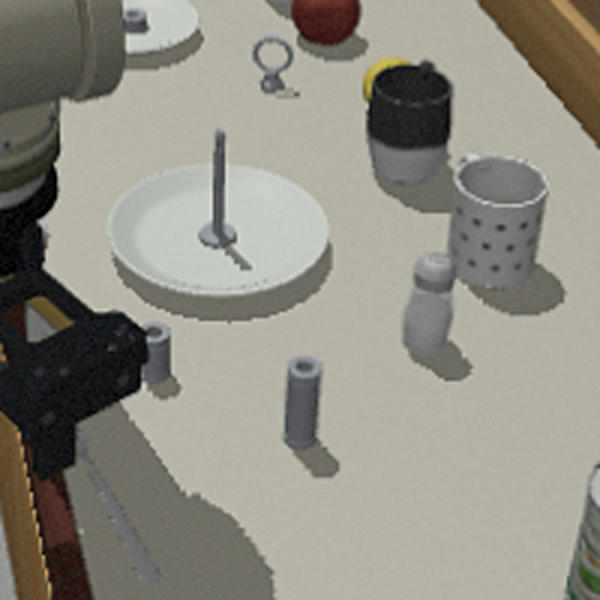

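Tube candidates: (320,333), about 77 mm high, at (0.478,-0.315), and (272,317), about 46 mm high, at (0.384,-0.214). The first is the tall one. 

Plate candidates (scene view): (215,265), 150 mm across, and (133,309), 216 mm across. The first is the smaller one the job needs, and I'll confirm it up close. The crop shows the tall and short tubes clearly apart. Now I'll move above the tall tube.

>>> apply_moves(motion=[8.8, 29.5, -5.9, 5.7, 0, 8.8, 29.5, -5.9, 5.7, 0, 8.8, 29.5, -5.9, 5.7, 0, 8.8, 29.5, -5.9, 5.7, 0, 8.8, 29.5, -5.9, 5.7, 0, 8.8, 29.5, -5.9, 5.7, 0, 8.8, 29.5, -5.9, 5.7, 0, 8.8, 29.5, -5.9, 5.7, 0, 8.8, 29.5, -5.9, 5.7, 0, 8.8, 29.5, -5.9, 5.7, 0], squeeze=20)

```text
time_s: 0.93
tool_pos: [0.4783, -0.3149, 0.2003]
eef_rot: [-3.062, -0.698, 0.001]
wrist_force: [-0.4, -0.8, -0.3]
width: 0.999
```

```bash
python3 - <<'E'
from h import *
o=ctrl.get_obs();print(o["time_s"],o["tool_pos"],o["joint_pos"].round(2),np.abs(o["joint_vel"]).max())
im,d,K,D,W=cam("wrist");np.savez("w1.npz",im=im,d=d,K=K,D=D,W=W);cv2.imwrite("pics/w1.png",im)
print(np.array(ctrl.calibration("wrist")["tool_from_camera"]).round(3).tolist())
C=cloud(d,K,D,W); m=(d>0)&(C[...,2]>.06)&(C[...,2]<.09)&(np.hypot(C[...,0]-.478,C[...,1]+.315)<.04)
P=C[m];print(len(P),P.min(0),P.max(0)) if len(P) else 0
t=P[P[:,2]>.07]; print(t.mean(0),(t.min(0)+t.max(0))/2)
E
```

```text
0.9333 [ 0.47829379 -0.31493     0.20031516] [-0.79  0.47  1.33 -0.    1.35  0.33] 0.03901181350691564
[[0.001, -0.959, -0.283, 0.073], [1.0, 0.0, 0.002, -0.001], [-0.002, -0.283, 0.959, -0.127], [0.0, 0.0, 0.0, 1.0]]
826 [ 0.46522146 -0.32367612  0.06009497] [ 0.49097196 -0.29768384  0.07664427]
[ 0.4785372  -0.31037811  0.07436796] [ 0.47809671 -0.31067998  0.07332519]
```

View pics/w1.png

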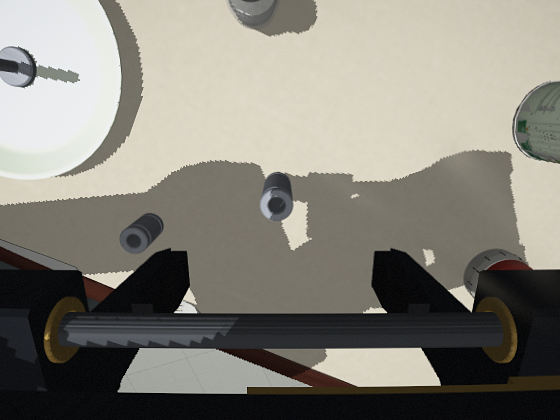

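The wrist view shows the tall tube's top ring at (276,204), the short tube at (140,232), the rod at (15,65) on the plate's nut, and the shaker at (252,10). I'll fix the tube centre from the bore and the ring.

```bash
python3 - <<'E'
from h import *
z=np.load("w1.npz");im,d,K,D,W=[z[k] for k in("im","d","K","D","W")]
C=cloud(d,K,D,W)
print(ray([[276,205]],K,D,W,.075))
m=((abs(C[...,2]-.075)<.003)&(np.hypot(C[...,0]-.478,C[...,1]+.312)<.025)).astype(np.uint8)
c,_=cv2.findContours(m,cv2.RETR_EXTERNAL,cv2.CHAIN_APPROX_NONE);c=max(c,key=len)
e=cv2.fitEllipse(c);print(e,ray([e[0]],K,D,W,.075))
E
```

```text
[[ 0.47782136 -0.31038758  0.075     ]]
((276.35009765625, 204.24072265625), (31.647396087646484, 32.46290588378906), 95.18617248535156) [[ 0.47849134 -0.31036823  0.075     ]]
```

>>> apply_moves(motion=[8.8, 0.2, -0.4, 4, 0, 8.8, 0.2, -0.4, 8, 0, 7, 0.2, -0.4, 11, 0, 6, 0.2, -0.4, 12.9, 0, 5, 0.2, -0.4, 12.9, 0, 2, 0.2, -0.4, 12.9, 0, 2, 0.2, -0.4, 12.9, 0, 2, 0.2, -0.4, 12.9, 0, 2, 0.2, -0.4, 12.9, 0, 2, 0.2, -0.4, 12.9, 0], squeeze=25)

```text
time_s: 1.82
tool_pos: [0.4785, -0.3112, 0.0728]
eef_rot: [3.062, 0.696, 0.002]
wrist_force: [-1.1, -0.8, -1.4]
width: 0.416
```

>>> apply_moves(motion=[2, 0, 0, 0, 0, 2, 0, 0, 0, 0, 2, 0, 0, -2, 0, 2, 0, 0, -5, 0, 2, 0, 0, -9, 0, 2, 0, 0, -13, 0, 2, 0, 0, -16.5, 0, 2, 0, 0, -16.5, 0])

```text
time_s: 2.48
tool_pos: [0.4797, -0.312, 0.2439]
eef_rot: [3.053, 0.694, 0.01]
wrist_force: [-0.1, -0.5, -1.3]
width: 0.292
```

```bash
python3 - <<'E'
from h import *
for n in("side0","scene0","w1"):
    z=np.load(n+".npz");C=cloud(z["d"],z["K"],z["D"],z["W"])
    m=(C[...,2]>.04)&(C[...,2]<.13)&(np.hypot(C[...,0]-.476,C[...,1]+.06)<.03)
    P=C[m]
    if len(P):
        print(n,len(P),P.max(0)[2]); 
        for a in(.05,.08,.11):
            q=P[abs(P[:,2]-a)<.012]; print(a,len(q),np.median(q,0).round(4) if len(q) else 0)
E
```

```text
side0 106 0.12379261480129644
0.05 28 [ 0.4764 -0.0585  0.0512]
0.08 28 [ 0.4749 -0.0591  0.0792]
0.11 33 [ 0.4749 -0.0593  0.1092]
scene0 82 0.12380928584874296
0.05 21 [ 0.4738 -0.0503  0.0506]
0.08 27 [ 0.4745 -0.0504  0.0808]
0.11 23 [ 0.4745 -0.0512  0.1101]
```

>>> apply_moves(motion=[2, 1.6, -3.5, 0, 0, 2, 3.4, -7.2, 0, 0, 2, 5.2, -11.2, 0, 0, 2, 7.0, -15.1, 0, 0, 2, 8.8, -19, 0, 0, 2, 10.2, -22, 0, 0, 2, 10.8, -23.3, 0, 0, 2, 10.8, -23.3, 0, 0, 2, 10.8, -23.3, 0, 0, 2, 10.8, -23.3, 0, 0])

```text
time_s: 3.32
tool_pos: [0.4751, -0.0548, 0.2365]
eef_rot: [3.064, 0.695, -0.001]
wrist_force: [0.0, -0.4, -2.0]
width: 0.289
```

```bash
python3 - <<'E'
from h import *
o=ctrl.get_obs();print(o["time_s"],o["tool_pos"],o["eef_rot"],np.abs(o["joint_vel"]).max(),o["width"])
ims=[]
for n in("wrist","side","scene"):
    im,d,K,D,W=cam(n);np.savez(n+"2.npz",im=im,d=d,K=K,D=D,W=W)
    u,v=proj([[.476,-.055,.15]],K,D,W)[0].astype(int);print(n,u,v);
    r=140 if n=="wrist" else 50
    u0,v0=max(0,u-r),max(0,v-r); ims.append(cv2.resize(im[v0:v0+2*r,u0:u0+2*r],(266,400) if 0 else (266,266*1),interpolation=cv2.INTER_CUBIC)); print(u0,v0)
cv2.imwrite("pics/m2.png",cv2.resize(np.hstack(ims),None,fx=1,fy=1))
E
```

```text
3.3167 [ 0.47506129 -0.0548287   0.2364812 ] [ 3.06361150e+00  6.95230644e-01 -5.55324885e-04] 0.016508271809370118 0.28905126121988256
wrist 282 222
142 82
side 292 234
242 184
scene 329 175
279 125
```

View pics/m2.png

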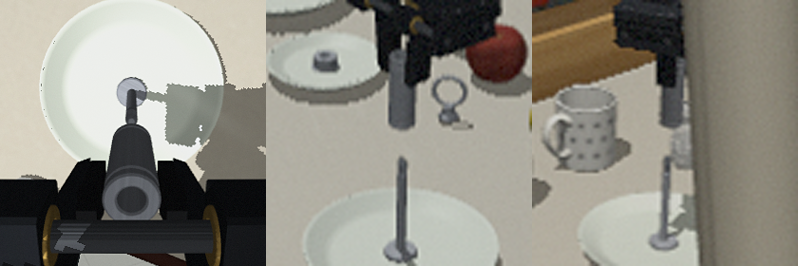

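```bash
cat > lat.py <<'E'
from h import *
def lat(n,f,zr,c=(.476,-.055),r=.03):
    z=np.load(f);im,d,K,D,W=[z[k] for k in("im","d","K","D","W")]
    C=cloud(d,K,D,W); v=np.array([c[0],c[1]])-W[:2,3]; v/=np.linalg.norm(v); l=np.array([-v[1],v[0]])
    m=(d>0)&(C[...,2]>zr[0])&(C[...,2]<zr[1])&(np.hypot(C[...,0]-c[0],C[...,1]-c[1])<r)
    s=(C[...,:2]-np.array(c))@l
    mids=[(s[i][m[i]].min()+s[i][m[i]].max())/2 for i in range(m.shape[0]) if m[i].sum()>1]
    w=[np.ptp(s[i][m[i]]) for i in range(m.shape[0]) if m[i].sum()>1]
    print(n,zr,"dir",l.round(3),"rows",len(mids),"mid mm",np.round(np.median(mids)*1e3,2),np.round(np.std(mids)*1e3,2),"width",np.round(np.median(w)*1e3,1))
E
python3 - <<'E'
from lat import *
for n in("wrist","side","scene"):
    lat(n,n+"2.npz",(.05,.118)); lat(n,n+"2.npz",(.168,.21))
E
```

```text
wrist (0.05, 0.118) dir [ 0.457 -0.89 ] rows 22 mid mm -1.13 0.24 width 8.7
wrist (0.168, 0.21) dir [ 0.457 -0.89 ] rows 42 mid mm -1.38 0.23 width 23.9
side (0.05, 0.118) dir [-0.967  0.255] rows 21 mid mm -0.22 0.55 width 7.9
side (0.168, 0.21) dir [-0.967  0.255] rows 16 mid mm 1.55 2.13 width 22.7
scene (0.05, 0.118) dir [0.712 0.703] rows 20 mid mm 1.62 0.65 width 6.1
scene (0.168, 0.21) dir [0.712 0.703] rows 14 mid mm -1.29 0.53 width 23.0
```

>>> apply_moves(motion=[2, 0.25, 0, 1, 0, 2, 0.25, 0, 2, 0, 2, 0.25, 0, 3, 0, 2, 0.25, 0, 3.5, 0, 2, 0.25, 0, 3.5, 0, 2, 0.25, 0, 4, 0, 2, 0.25, 0, 4.4, 0, 2, 0.25, 0, 4.8, 0, 2, 0.25, 0, 5.2, 0, 2, 0.25, 0, 5.2, 0])

```text
time_s: 4.3
tool_pos: [0.477, -0.0529, 0.184]
eef_rot: [-3.063, -0.696, 0.002]
wrist_force: [-0.9, 0.1, -1.6]
width: 0.289
```

```bash
python3 - <<'E'
from lat import *
o=ctrl.get_obs();print(o["tool_pos"],o["wrist_force"],o["ft_torque"])
for n in("wrist","side","scene"):
    im,d,K,D,W=cam(n);np.savez(n+"3.npz",im=im,d=d,K=K,D=D,W=W)
for n in("wrist","side","scene"):
    lat(n,n+"3.npz",(.05,.10)); lat(n,n+"3.npz",(.118,.155))
z=np.load("side3.npz");a=z["im"][180:300,230:350];b=np.load("wrist3.npz")["im"][60:340,140:420]
cv2.imwrite("pics/m3.png",np.hstack([cv2.resize(a,(380,380),interpolation=cv2.INTER_CUBIC),cv2.resize(b,(380,380))]))
E
```

```text
[ 0.47699745 -0.05291381  0.18404035] [-0.87769968  0.13082592 -1.61533737] [-0.02621523  0.013391   -0.00404654]
wrist (0.05, 0.1) dir [ 0.465 -0.885] rows 14 mid mm -1.26 0.22 width 8.6
wrist (0.118, 0.155) dir [ 0.465 -0.885] rows 38 mid mm -2.2 0.3 width 23.7
side (0.05, 0.1) dir [-0.967  0.255] rows 15 mid mm -0.38 0.26 width 7.9
side (0.118, 0.155) dir [-0.967  0.255] rows 14 mid mm 0.55 0.95 width 23.2
scene (0.05, 0.1) dir [0.712 0.703] rows 15 mid mm 1.83 0.91 width 6.1
scene (0.118, 0.155) dir [0.712 0.703] rows 12 mid mm 2.08 0.76 width 23.5
```

View pics/m3.png

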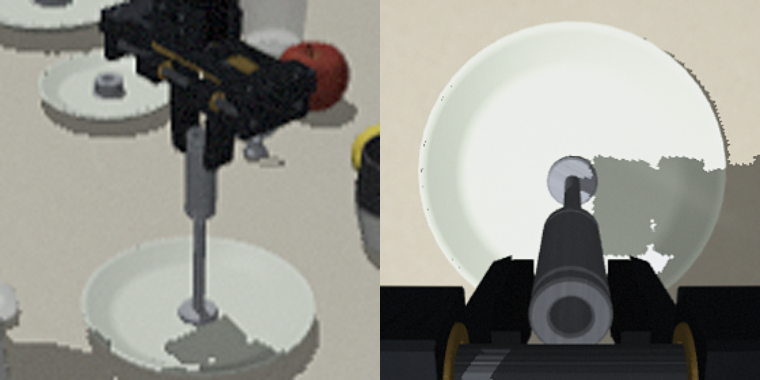

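The left panel shows the tube bottom around the rod tip at (200,212). Contact force is nil and the offset is about 1 mm, so I'll nudge and lower.

>>> apply_moves(motion=[2, 0, 0.06, 1, 0, 2, 0, 0.06, 2.2, 0, 2, 0, 0.06, 3.4, 0, 2, 0, 0.06, 4.6, 0, 2, 0, 0.06, 5.8, 0, 2, 0, 0.06, 7, 0, 2, 0, 0.06, 8, 0, 2, 0, 0.06, 8.8, 0, 2, 0, 0.06, 9.2, 0, 2, 0, 0.06, 9.2, 0])

```text
time_s: 5.28
tool_pos: [0.4774, -0.0535, 0.0923]
eef_rot: [-3.063, -0.696, 0.001]
wrist_force: [0.0, 0.6, -0.5]
width: 0.286
```

>>> apply_moves(motion=[2, 0, 0, 0.15, 0, 2, 0, 0, 0.3, 0, 2, 0, 0, 0.4, 0, 2, 0, 0, 0.5, 0, 2, 0, 0, 0.55, 0, 2, 0, 0, 0.55, 0])

```text
time_s: 5.78
tool_pos: [0.4775, -0.0535, 0.0873]
eef_rot: [3.063, 0.696, 0.0]
wrist_force: [-0.1, 0.1, -1.3]
width: 0.286
```

>>> apply_moves(motion=[2, 0, 0, 0.05, 0, 2, 0, 0, 0.1, 0, 2, 0, 0, 0.15, 0, 2, 0, 0, 0.2, 0, 2, 0, 0, 0.2, 0])

```text
time_s: 6.2
tool_pos: [0.4782, -0.0536, 0.0867]
eef_rot: [3.062, 0.696, 0.004]
wrist_force: [-2.2, 1.8, 15.5]
width: 0.286
```

Contact shows at 15.5 N, so the tube is on the nut. I'll ease off, open and rise.

>>> apply_moves(motion=[2, 0, 0, -0.1, 0, 3.5, 0, 0, -0.1, 0, 4.5, 0, 0, -0.1, 0, 5.5, 0, 0, -0.1, 0, 5.5, 0, 0, -0.1, 0, 5.5, 0, 0, -2, 0, 5.5, 0, 0, -5.5, 0, 5.5, 0, 0, -9.5, 0, 5.5, 0, 0, -12, 0, 5.5, 0, 0, -12, 0])

```text
time_s: 7.03
tool_pos: [0.4792, -0.054, 0.2099]
eef_rot: [3.059, 0.695, 0.012]
wrist_force: [0.1, -0.6, 0.4]
width: 0.626
```

```bash
python3 - <<'E'
from lat import *
o=ctrl.get_obs();print(o["time_s"],o["tool_pos"],o["width"])
for n in("side","wrist"):
    im,d,K,D,W=cam(n);np.savez(n+"4.npz",im=im,d=d,K=K,D=D,W=W);C=cloud(d,K,D,W)
    r=np.hypot(C[...,0]-.4765,C[...,1]+.054)
    m=(r>.007)&(r<.016)&(C[...,2]>.05)&(C[...,2]<.12);print(n,m.sum(),np.percentile(C[m][:,2],[50,95,100]) if m.any() else 0)
    lat(n,n+"4.npz",(.03,.08)); lat(n,n+"4.npz",(.098,.118))
z=np.load("side4.npz");a=z["im"][180:300,230:350];b=np.load("wrist4.npz")["im"][60:340,140:420]
cv2.imwrite("pics/m4.png",np.hstack([cv2.resize(a,(380,380),interpolation=cv2.INTER_CUBIC),cv2.resize(b,(380,380))]))
E
```

```text
7.0333 [ 0.47915868 -0.05403481  0.20993341] 0.6256346826323048
side 144 [0.07350158 0.09591604 0.11558335]
side (0.03, 0.08) dir [-0.967  0.255] rows 17 mid mm -0.79 0.53 width 24.0
side (0.098, 0.118) dir [-0.967  0.255] rows 6 mid mm 0.24 0.1 width 7.8
wrist 835 [0.08895216 0.09054272 0.0914443 ]
wrist (0.03, 0.08) dir [ 0.456 -0.89 ] rows 28 mid mm -0.92 0.29 width 21.4
wrist (0.098, 0.118) dir [ 0.456 -0.89 ] rows 12 mid mm -1.17 0.17 width 8.8
```

View pics/m4.png

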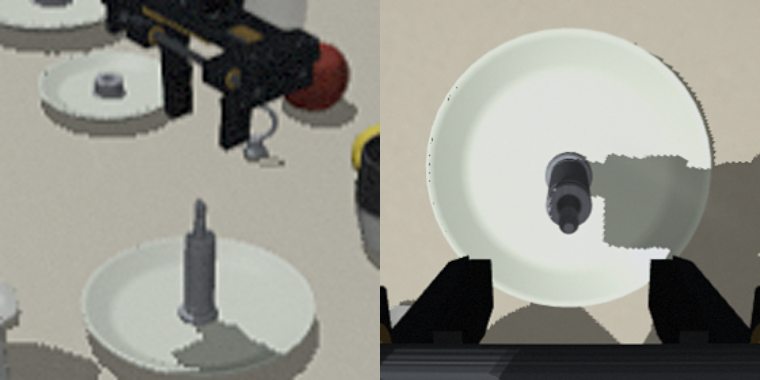

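The tube stands home, top at 0.090 m with the rod out of it. Next is the smaller plate.

>>> apply_moves(motion=[5.5, 1.7, -3.6, 0, 0, 5.5, 3.4, -7.2, 0, 0, 5.5, 5.2, -11, 0, 0, 5.5, 7, -14.8, 0, 0, 5.5, 8.8, -18.6, 0, 0, 5.5, 10.6, -22.2, 0, 0, 5.5, 12.4, -26, 0, 0, 5.5, 14.2, -29.7, 0, 0, 5.5, 16, -33.5, 0, 0, 5.5, 17.3, -36.3, 0, 0])

```text
time_s: 7.97
tool_pos: [0.4755, 0.3514, 0.2028]
eef_rot: [3.063, 0.698, -0.006]
wrist_force: [0.4, -1.2, 0.6]
width: 0.627
```

>>> apply_moves(motion=[5.5, 0.2, -0.3, 0, 0, 5.5, 0.2, -0.3, 0, 0, 5.5, 0.2, -0.3, 0, 0, 5.5, 0.2, -0.3, 0, 0])

```text
time_s: 8.3
tool_pos: [0.4772, 0.3509, 0.2044]
eef_rot: [3.063, 0.694, -0.003]
wrist_force: [0.1, -0.6, -0.3]
width: 0.624
```

```bash
python3 - <<'E'
from h import *
o=ctrl.get_obs();print(o["time_s"],o["tool_pos"],o["eef_rot"],o["joint_pos"].round(2),np.abs(o["joint_vel"]).max())
im,d,K,D,W=cam("wrist");np.savez("w5.npz",im=im,d=d,K=K,D=D,W=W);cv2.imwrite("pics/w5.png",im)
C=cloud(d,K,D,W);c0=(.478,.352)
r=np.hypot(C[...,0]-c0[0],C[...,1]-c0[1])
m=((r<.03)&(abs(C[...,2]-.026)<.004)).astype(np.uint8)
c,_=cv2.findContours(m,cv2.RETR_EXTERNAL,cv2.CHAIN_APPROX_NONE);c=max(c,key=len)
e=cv2.fitEllipse(c);p=ray([e[0]],K,D,W,.026)[0];print(e,p)
b=ray(c.reshape(-1,2),K,D,W,.026);print("collar span",np.ptp(b,axis=0))
P=C[(r<.09)&(C[...,2]>.014)&(r>.05)];print("rim",P.min(0),P.max(0))
R0=R.from_rotvec(o["eef_rot"]).as_matrix();print("tool shift cm",(R0.T@(np.array([p[0],p[1],.031])-o["tool_pos"])*100).round(2))
E
```

```text
8.3 [0.47723805 0.35085212 0.20441261] [ 3.06333667e+00  6.93819640e-01 -2.70968303e-03] [ 0.43  0.5   1.26 -0.    1.38  1.56] 0.010461332558951326
((279.39093017578125, 187.21009826660156), (31.110218048095703, 31.43991470336914), 102.82315063476562) [0.47954231 0.35366399 0.026     ]
collar span [0.0296372  0.02956305 0.        ]
rim [0.40415702 0.27809411 0.01400004] [0.55408642 0.43364133 0.33098931]
tool shift cm [ 0.36 -0.16 17.34]
```

View pics/w5.png

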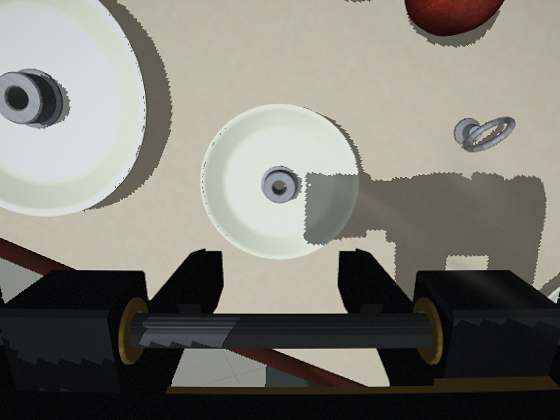

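This confirms the smaller plate: collar at (279,185), rim 150 mm across. The larger plate is at the left (20,100) and the ring handle at (485,132). Descending to grip the collar.

>>> apply_moves(motion=[5.5, 0.36, -0.16, 4, 0, 5.5, 0.36, -0.16, 8, 0, 5.5, 0.36, -0.16, 12, 0, 5.5, 0.36, -0.16, 14.5, 0, 5.5, 0.36, -0.16, 16, 0, 5.5, 0.36, -0.16, 16.8, 0, 5.5, 0.36, -0.16, 17.3, 0, 5.5, 0.36, -0.16, 17.3, 0, 5.5, 0.36, -0.16, 17.3, 0])

```text
time_s: 9.1
tool_pos: [0.4803, 0.3551, 0.0333]
eef_rot: [-3.063, -0.695, -0.002]
wrist_force: [0.8, -0.0, 0.1]
width: 0.625
```

>>> apply_moves(motion=[4.5, 0, 0, 0, 0, 3.5, 0, 0, 0, 0, 2, 0, 0, 0, 0, 2, 0, 0, 0, 0, 2, 0, 0, 0, 0, 2, 0, 0, 0, 0], squeeze=40)

```text
time_s: 9.6
tool_pos: [0.48, 0.3553, 0.0327]
eef_rot: [-3.063, -0.696, -0.001]
wrist_force: [-0.2, -0.6, 4.5]
width: 0.319
```

>>> apply_moves(motion=[2, 0, 0, -0.3, 0, 2, 0, 0, -1, 0, 2, 0, 0, -2.5, 0, 2, 0, 0, -4.5, 0, 2, 0, 0, -7, 0, 2, 0, 0, -10, 0, 2, 0, 0, -13, 0, 2, 0, 0, -16, 0, 2, 0, 0, -17, 0, 2, 0, 0, -17, 0])

```text
time_s: 10.43
tool_pos: [0.4802, 0.3555, 0.2045]
eef_rot: [-3.062, -0.696, -0.007]
wrist_force: [-0.8, -0.4, -4.7]
width: 0.322
```

```bash
python3 - <<'E'
from h import *
o=ctrl.get_obs();print(o["time_s"],o["tool_pos"],o["eef_rot"],o["width"],o["wrist_force"])
im,d,K,D,W=cam("wrist");C=cloud(d,K,D,W)
T=o["tool_pos"]; r=np.hypot(C[...,0]-T[0],C[...,1]-T[1])
m=(r<.085)&(r>.062)&(C[...,2]>T[2]-.035)&(C[...,2]<T[2]); P=C[m]
m2=(r<.05)&(r>.022)&(abs(C[...,2]-(T[2]-.022))<.01);Q=C[m2]
for q in(P,Q):
    if len(q)>20: A=np.c_[q[:,:2]-T[:2],np.ones(len(q))];s=np.linalg.lstsq(A,q[:,2],rcond=None)[0];print(len(q),s, s[2]-T[2])
E
```

```text
10.4333 [0.48021374 0.35552038 0.20452986] [-3.06242635 -0.69602973 -0.00700136] 0.3221920369379157 [-0.75867504 -0.44171551 -4.73630586]
16240 [0.02406857 0.00566422 0.18889407] -0.015635789052917348
14305 [-0.00072103 -0.0018245   0.18150905] -0.023020810405826264
```

>>> apply_moves(motion=[2, -0.8, 1.8, 0, 0, 2, -2.3, 4.8, 0, 0, 2, -4.1, 8.5, 0, 0, 2, -5.9, 12.2, 0, 0, 2, -7.7, 15.9, 0, 0, 2, -9.5, 19.6, 0, 0, 2, -11.3, 23.3, 0, 0, 2, -13.1, 27, 0, 0, 2, -14.9, 30.7, 0, 0, 2, -16.3, 33.6, 0, 0])

```text
time_s: 11.32
tool_pos: [0.4766, -0.0207, 0.2]
eef_rot: [-3.062, -0.694, 0.006]
wrist_force: [1.4, 0.7, -4.2]
width: 0.319
```

>>> apply_moves(motion=[2, -1.1, 2.4, 0, 0, 2, -1.5, 3.2, 0, 0, 2, -1.5, 3.2, 0, 0, 2, -1.5, 3.2, 0, 0, 2, -1.5, 3.2, 0, 0])

```text
time_s: 11.73
tool_pos: [0.4778, -0.0523, 0.2014]
eef_rot: [-3.062, -0.697, 0.002]
wrist_force: [0.5, 1.4, -4.5]
width: 0.321
```

```bash
python3 - <<'E'
from lat import *
o=ctrl.get_obs();print(o["time_s"],o["tool_pos"],o["eef_rot"],o["width"],o["wrist_force"])
for n in("side","scene","wrist"):
    im,d,K,D,W=cam(n);np.savez(n+"6.npz",im=im,d=d,K=K,D=D,W=W)
for n in("side","scene"):
    lat(n,n+"6.npz",(.096,.12))
    # plate rim lateral extremes
    lat(n,n+"6.npz",(.165,.195),r=.085)
T=o["tool_pos"];z=np.load("wrist6.npz");d,K,D,W=[z[k] for k in("d","K","D","W")];C=cloud(d,K,D,W)
r=np.hypot(C[...,0]-T[0],C[...,1]-T[1])
P=C[(r>.068)&(r<.085)&(C[...,2]>T[2]-.017)&(C[...,2]<T[2]-.009)]  # rim top
A=np.c_[2*P[:,:2],np.ones(len(P))];s=np.linalg.lstsq(A,(P[:,:2]**2).sum(1),rcond=None)[0]
print("rim fit",len(P),s[:2],np.sqrt(s[2]+s[0]**2+s[1]**2), (s[:2]-T[:2])*1e3)
b=np.load("wrist6.npz")["im"][40:340,130:430];a=np.load("side6.npz")["im"][160:290,230:360];c=np.load("scene6.npz")["im"][120:250,265:395]
cv2.imwrite("pics/m6.png",np.hstack([cv2.resize(x,(266,266),interpolation=cv2.INTER_CUBIC) for x in(a,c,b)]))
E
```

```text
11.7333 [ 0.47781122 -0.05230622  0.20142305] [-3.06172150e+00 -6.97407542e-01  2.34461039e-03] 0.32138520305354884 [ 0.53458194  1.35039478 -4.46471597]
side (0.096, 0.12) dir [-0.967  0.255] rows 7 mid mm 0.21 0.12 width 7.9
side (0.165, 0.195) dir [-0.967  0.255] rows 30 mid mm 0.22 11.25 width 126.8
scene (0.096, 0.12) dir [0.712 0.703] rows 7 mid mm 0.9 0.41 width 6.0
scene (0.165, 0.195) dir [0.712 0.703] rows 21 mid mm 29.68 12.03 width 73.5
rim fit 7820 [ 0.47806658 -0.05148573] 0.07062989401731369 [0.25535985 0.82049127]
```

View pics/m6.png

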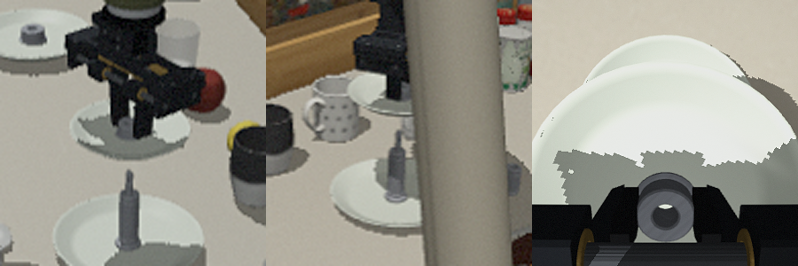

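The plate hangs level above the rod (left panel: rod tip (128,172), collar (125,128)). I'll compare the collar centre with the rod more tightly, using the wrist view and the widest rows of the side view.

```bash
python3 - <<'E'
from h import *
T=np.array([.47781,-.05231,.20142]);z=np.load("wrist6.npz");im,d,K,D,W=[z[k] for k in("im","d","K","D","W")];C=cloud(d,K,D,W)
r=np.hypot(C[...,0]-T[0],C[...,1]-T[1]);g=cv2.cvtColor(im,cv2.COLOR_BGR2GRAY)
m=((r<.022)&(abs(C[...,2]-(T[2]-.007))<.003)).astype(np.uint8)
c,h=cv2.findContours(m,cv2.RETR_CCOMP,cv2.CHAIN_APPROX_NONE)
Rt=np.array([[.902,.432],[.432,-.902]])
for q in c:
    if len(q)>25:
        e=cv2.fitEllipse(q);p=ray([e[0]],K,D,W,T[2]-.007)[0];print(len(q),np.round(e[0],1),np.round(e[1],1),"tool off mm",(Rt@(p[:2]-T[:2])*1e3).round(2))
z=np.load("side6.npz");d,K,D,W=[z[k] for k in("d","K","D","W")];C=cloud(d,K,D,W)
m=((np.hypot(C[...,0]-.478,C[...,1]+.052)<.085)&(C[...,2]>.16)&(C[...,2]<.2)).astype(np.uint8)
rows=[(i,np.flatnonzero(m[i]).min(),np.flatnonzero(m[i]).max()) for i in range(420) if m[i].sum()>5]
w=sorted(rows,key=lambda t:t[1]-t[2])[:8];print(w)
mid=np.mean([(a+b)/2 for _,a,b in w]);row=np.mean([a for a,_,_ in w])
for nm,P in(("expected plate centre if at TCP",[T[0],T[1],T[2]-.013]),("rod model",[.4773,-.0539,.11])): print(nm,proj([P],K,D,W))
print("mid",mid,row)
m=(np.hypot(C[...,0]-.476,C[...,1]+.055)<.02)&(C[...,2]>.096)&(C[...,2]<.12);v,u=np.nonzero(m);print("rod px",u.mean(),v.mean())
E
```

```text
296 [281.3 279.5] [60.2 82.2] tool off mm [ 1.11 -0.6 ]
75 [280.5 282.1] [24.5 28.9] tool off mm [-0.22 -0.94]
[(221, np.int64(264), np.int64(322)), (222, np.int64(264), np.int64(322)), (223, np.int64(264), np.int64(322)), (224, np.int64(264), np.int64(322)), (220, np.int64(264), np.int64(321)), (225, np.int64(265), np.int64(322)), (219, np.int64(265), np.int64(321)), (226, np.int64(266), np.int64(322))]
expected plate centre if at TCP [[293.6270183  220.80769009]]
rod model [[292.99584581 247.04133922]]
mid 293.125 222.5
rod px 292.4193548387097 248.83870967741936
```

>>> apply_moves(motion=[2, -0.08, 0.13, 1, 0, 2, -0.08, 0.13, 2, 0, 2, -0.08, 0.13, 3, 0, 2, -0.08, 0.13, 3.8, 0, 2, -0.08, 0.13, 4.3, 0, 2, -0.08, 0.13, 4.6, 0, 2, -0.08, 0.13, 4.9, 0, 2, -0.08, 0.13, 5.2, 0, 2, -0.08, 0.13, 5.5, 0, 2, -0.08, 0.13, 5.5, 0])

```text
time_s: 12.72
tool_pos: [0.478, -0.055, 0.1469]
eef_rot: [-3.063, -0.696, 0.0]
wrist_force: [-0.4, 0.8, -4.6]
width: 0.319
```

```bash
python3 - <<'E'
from h import *
o=ctrl.get_obs();print(o["time_s"],o["tool_pos"],o["width"],o["wrist_force"],o["ft_torque"])
im,d,K,D,W=cam("wrist");a=im[180:340,200:360]
im2,_,_,_,_=cam("side");b=im2[180:300,230:350]
cv2.imwrite("pics/m7.png",np.hstack([cv2.resize(x,(390,390),interpolation=cv2.INTER_CUBIC) for x in(a,b)]))
E
```

```text
12.7167 [ 0.47795757 -0.05499642  0.14687692] 0.3185686985125202 [-0.3704361   0.77214918 -4.55684196] [ 0.09317203  0.01978684 -0.02971246]
```

View pics/m7.png

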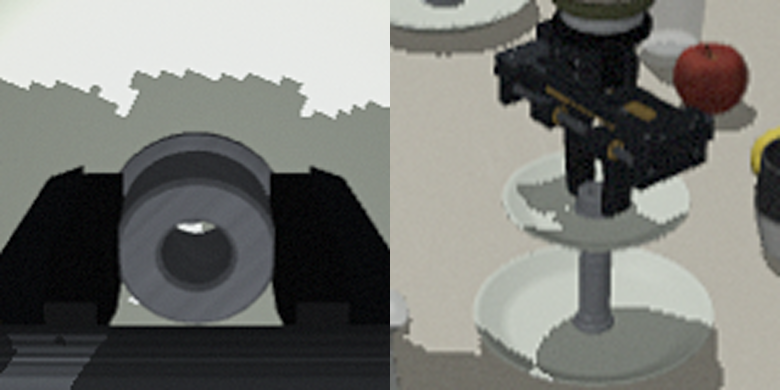

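No contact force, and the tip should already be about 6 mm inside the hole. I'll correct by 1 mm and keep lowering.

>>> apply_moves(motion=[2, 0, -0.1, 0.2, 0, 2, 0, -0.1, 0.6, 0, 2, 0, -0.1, 1, 0, 2, 0, -0.1, 1.4, 0, 2, 0, -0.1, 1.8, 0, 2, 0, -0.1, 2.1, 0, 2, 0, -0.1, 2.3, 0, 2, 0, -0.1, 2.4, 0, 2, 0, -0.1, 2.4, 0])

```text
time_s: 13.57
tool_pos: [0.4776, -0.0542, 0.123]
eef_rot: [-3.063, -0.696, 0.0]
wrist_force: [0.4, -0.6, -3.4]
width: 0.32
```

>>> apply_moves(motion=[2, 0, 0, 0.1, 0, 2, 0, 0, 0.15, 0, 2, 0, 0, 0.2, 0, 2, 0, 0, 0.25, 0, 2, 0, 0, 0.3, 0, 2, 0, 0, 0.3, 0])

```text
time_s: 14.07
tool_pos: [0.4776, -0.0542, 0.1202]
eef_rot: [-3.063, -0.696, 0.0]
wrist_force: [-0.4, -0.5, -3.6]
width: 0.319
```

>>> apply_moves(motion=[2, 0, 0, 0.05, 0, 2, 0, 0, 0.1, 0, 2, 0, 0, 0.13, 0, 2, 0, 0, 0.16, 0, 2, 0, 0, 0.16, 0])

```text
time_s: 14.48
tool_pos: [0.4777, -0.0543, 0.1187]
eef_rot: [3.063, 0.696, 0.0]
wrist_force: [1.1, 0.5, -2.1]
width: 0.316
```

>>> apply_moves(motion=[2, 0, 0, 0.04, 0, 2, 0, 0, 0.08, 0, 2, 0, 0, 0.1, 0, 2, 0, 0, 0.1, 0])

```text
time_s: 14.82
tool_pos: [0.4781, -0.0544, 0.1183]
eef_rot: [3.063, 0.696, 0.002]
wrist_force: [-1.4, 0.1, 4.6]
width: 0.322
```

The plate is seated: vertical force went from -4.6 to +4.6 N at z 0.118. Releasing.

>>> apply_moves(motion=[2.6, 0, 0, -0.05, 0, 3.5, 0, 0, -0.05, 0, 4.5, 0, 0, -0.05, 0, 5, 0, 0, -0.05, 0, 5, 0, 0, -0.05, 0, 5, 0, 0, -1, 0, 5, 0, 0, -3, 0, 5, 0, 0, -6.5, 0, 5, 0, 0, -10, 0, 5, 0, 0, -10, 0])

```text
time_s: 15.65
tool_pos: [0.4796, -0.0549, 0.2233]
eef_rot: [3.058, 0.695, 0.014]
wrist_force: [0.7, -0.4, 1.6]
width: 0.567
```

```bash
python3 - <<'E'
from h import *
o=ctrl.get_obs();print(o["time_s"],o["tool_pos"],o["width"],o["wrist_force"])
im,d,K,D,W=cam("wrist");C=cloud(d,K,D,W);r=np.hypot(C[...,0]-.477,C[...,1]+.054)
for nm,lo,hi,z in(("floor",.02,.05,.096),("rim",.068,.08,.106),("collar",.008,.014,.112)):
    q=C[(r>lo)&(r<hi)&(abs(C[...,2]-z)<.008)]
    if nm=="rim": q=q[q[:,2]>.102]
    A=np.c_[q[:,:2]-[.477,-.054],np.ones(len(q))];s=np.linalg.lstsq(A,q[:,2],rcond=None)[0];print(nm,len(q),s.round(4))
im2,_,_,_,_=cam("side");b=im2[180:320,210:420]
cv2.imwrite("pics/m8.png",np.hstack([cv2.resize(im,(400,300)),cv2.resize(b,(400,300),interpolation=cv2.INTER_CUBIC)]))
E
```

```text
15.65 [ 0.47957935 -0.05485596  0.2233066 ] 0.5668285174543373 [ 0.67030486 -0.41361895  1.59233667]
floor 10135 [0.0056 0.0036 0.0954]
rim 4454 [0.0094 0.0046 0.1051]
collar 775 [-0.0458 -0.0209  0.111 ]
```

View pics/m8.png

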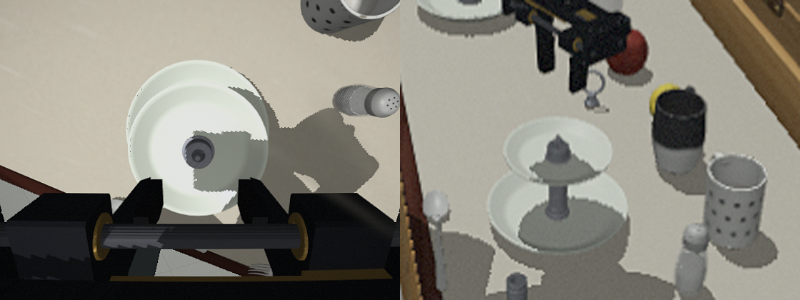

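Plate floor is at 0.095 m (0.096 nominal) with a tilt below 0.01 rad. The rod stands out of the collar and the gripper is clear. Handing in.

```bash
python3 -c "
from plant import ctrl
print(ctrl.finish_job())"
```

```text
the job is handed in; nothing more can be done
None
```

The cake stand is together and handed in at about 15.7 s of the 56 s allowed. I lowered the tall tube over the rod onto the nut, then set the smaller (150 mm) upper plate over the rod onto the tube. Both went down slowly in the grip, with no drop.

**Tall tube:** I felt contact at the nut, about 15 N on the wrist, before releasing. Afterwards its top measured 0.090 m, which is the height expected on the nut. It looked upright, with its axis within about 1 mm of the rod.

**Upper plate:** I felt light contact, about 9 N of force change, before releasing. Its floor measured 0.0954 m (0.096 nominal) and its rim 0.105 m, with tilt below about 0.01 rad. The rod shows through the collar.

**One reading that disagreed:** a fit on the small collar ring alone suggested a tilt of about 0.05 rad. I discounted it because the patch is only 28 mm across and takes in the rod and the bore edge. The much larger floor and rim fits both read level.

**Surroundings:** in the last pictures the gripper is clear of everything. The lower plate, short tube, ring handle and salt shaker look to be where they were. I judged that by eye and did not measure them again.

I viewed 10 pictures.

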